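# Run a relay through the lever test jig

## Task

Test the orange relay that sits in the jig with the yellow handle: pull that jig's sprung lever all the way down to its stop, keep it down for about two seconds while the contacts read, then ease it slowly back up to its rest and let go, never letting it snap back. Leave the relay in its nest and do not work the lever of the blue-handled jig.

Things in the scene. Friction and masses are not known exactly. Their poses are not given: they have to be found in the camera images.
- yellow_lever (a joint): Hinge of the yellow-handled jig's sprung lever, rad: 0 = at rest (raised), 0.95 = at the lower stop. Level axis. The grip's middle swings on an arc of radius 180 mm, from 40 degrees above level at rest to 14 below at the stop: 266 to 105 mm above the bench. About 6 N at the grip to start, 11 N at the stop; let go when low, it snaps up.
- yellow_grip (a point): Middle of the yellow grip, a level round bar 26 mm thick, 125 mm long. Frame turns with the lever; at rest z is up, x points from the jig's front to its back, y along the bar. Free end 59 mm to -y; lever arm (14 mm steel) 76 mm to +y. At rest the hinge axis passes 138 mm to +x and 116 mm below, parallel to y. The hinge is on a grey column, 220 mm high, on a base fixed to the bench.
- blue_lever (a joint): Hinge of the second jig's lever, rad: the same machine with a blue grip and an empty nest. 0 = at rest (raised), 0.95 = down. Not to be worked.
- relay: Orange box-shaped relay with a black foot, 36 x 28 x 50 mm, standing loose in the shallow black nest on the yellow-handled jig's base, beside its column; origin at the centre of its underside, z up. The white head above comes down with the lever; only its thin pins enter the relay. A like relay alone on the bench is a spare.

How it is judged:
By the outcome, as a careful person would: the job done as asked, in the order asked, and still so for the second after the job is handed in, with the robot touching nothing.
It also fails if it takes over 48 s, if anything falls off the work surface, if the arm or the gripper's body presses on something with over 40 N, if the wrist force passes 120 N, or if a joint passes its speed limit or range.

## Robot

A 6-joint arm with a two-finger parallel gripper is mounted at the origin on the work surface. World frame = base frame: x ahead of the robot, y to its left, z up, the work surface at z = 0. Lengths are in mm, angles in rad, forces in N, time in s.
With the tool pointing down it reaches from about 300 to 775 mm from the base axis. Payload 14.6 kg.
Tool frame: the origin (TCP) lies on the centre line of the jaws, within the pads' length; the fingertips stand 19 mm ahead of it and the grasp point (between the pads) is the TCP (bot.tip_reach is the distance from the TCP to the fingertips, in mm); y points along the fingers, x is the direction in which the jaws open and shut, and the axes are right-handed (so a half turn about y gives the same grasp; the last joint's range is limited). The gripper opens to 85 mm and grips with 20 to 120 N. Pads are 22 mm wide; open, the fingers measure 114 mm over their backs; the gripper's body (76 mm by 85 mm) begins 54 mm behind the grasp point. The pads swing forward as they close: fully open they stand 13 mm farther back than shut.
Start: joints at [-1.357, 0.3, 1.521, -0, 1.321, -0.067], TCP at [152.412, -528.451, 250.281] pointing down, gripper open.
Joint ranges: [-3.03, 3.03], [-0.79, 2.21], [0.23, 2.52], [-1.04, 4.18], [0, 3.07], [-2.55, 2.55]. Speed limits (rad/s): [2.22, 2.22, 2.57, 3.14, 3.14, 3.14].

## Interface

Orientations are given as a unit quaternion [w, x, y, z].
In Python, from rig import bot gives the robot as it stands. Calls block until the motion is done:
- bot.move_to(position, orientation): joint-space move of the TCP to a pose.
- bot.servo_line(position, attitude=None, speed=150, until_force=None): straight line of the TCP; attitude=None keeps the orientation; speed is the mean speed in mm/s. With until_force (N) it stops when the force on the tool has changed by that much, and returns True; else False.
- bot.move_joints(angles): joint-space move.
- bot.move_gripper(opening, grip_force=None): finger opening in mm; grip_force is the grip in N (None keeps the last); returns when the fingers have stopped.
- bot.dwell(seconds).
- bot.ik(position, orientation): joint angles nearest the present ones, or None.
- bot.read_state(): the state.
- bot.read_camera(name): name is "side" or "top" or "wrist"; returns a dict with "image" (420x560x3 uint8, blue, green, red), "depth" (420x560 float32, mm along the optical axis (not along the pixel's ray), 0 where there is no reading), "fovy" (degrees; the focal length in pixels is half the picture's height over the tangent of half this angle, whatever the lens; pixels are square), "cx", "cy" (the principal point, pixels), "eye" and "attitude" of the camera in the world; the wrist camera has in their place "mount" (4x4, takes a point from camera to tool coordinates, whose origin is the TCP and whose axes are the tool frame's). Camera axes: x right, y down, z forward; pixel columns grow to the right and rows downward; lengths in mm; the calibration is good to about 2 mm. A picture is of the moment at which its call begins: read the wrist's pose just before it.
A pose or a line that the arm cannot do raises bot.MotionError and nothing moves.
- bot.finish_job(): hands the job in, once; it reports no verdict.
The state is a dict: "clock": time; "joint_positions": joint angles; "qvel": joint speeds; "effort": joint torques, N m; "ee_pos": TCP position; "tool_rot": TCP orientation; "ft_force": force on the tool from outside, world axes, zero at the start; "moment": the same for the moment, N m; "grip_width": finger opening in mm.
Only numpy, scipy, OpenCV 4.12 (cv2) and the standard library are available. Lean on these libraries where they do the work, as an engineer would, in place of code of your own. Each camera call takes 0.05 s, during which the arm holds its last target. There are 200 camera calls.

## Working session

There is one attempt and no reset: what is moved stays moved. The work goes in short steps, each a Python script; the robot and the scene stay as the last script left them, time stands still between calls to the robot, and variables do not carry over. Pictures are saved under pics/ and viewed, about 8 in all and at most 12, crops included, and the job is handed in when it is done.

```bash
ls; mkdir -p pics; cat > h.py <<'E'
import numpy as np, cv2
from scipy.spatial.transform import Rotation as R
from rig import bot
def rot(q): q=np.asarray(q,float); return q if q.shape==(3,3) else R.from_quat(np.r_[q[1:],q[0]]).as_matrix()
def quat(M): q=R.from_matrix(M).as_quat(); return np.r_[q[3],q[:3]]
def cloud(name):
    s=bot.read_state(); c=bot.read_camera(name); d=c["depth"]; h,w=d.shape
    f=h/2/np.tan(np.radians(c["fovy"])/2); v,u=np.mgrid[:h,:w]
    P=np.stack([(u-c["cx"])/f*d,(v-c["cy"])/f*d,d],-1)
    if "eye" in c: W=P@rot(c["attitude"]).T+np.array(c["eye"])
    else:
        m=np.array(c["mount"]); W=(P@m[:3,:3].T+m[:3,3])@rot(s["tool_rot"]).T+np.array(s["ee_pos"])
    W[d==0]=np.nan
    return c,W
E
python3 - <<'E'
from h import *
for n in("top","side"):
    c,W=cloud(n); cv2.imwrite(f"pics/{n}0.png",c["image"]); np.savez(f"{n}0.npz",img=c["image"],W=W)
    print(n,c["eye"],c["attitude"],c["fovy"],c["cx"],c["cy"])
    hsv=cv2.cvtColor(c["image"],cv2.COLOR_BGR2HSV)
    for col,lo,hi in(("yellow",22,35),("orange",5,18),("blue",100,125)):
        m=cv2.inRange(hsv,(lo,120,80),(hi,255,255)); k,l,st,ce=cv2.connectedComponentsWithStats(m)
        for i in range(1,k):
            if st[i,4]>40:
                p=W[l==i]; print(n,col,ce[i].round(),st[i],np.nanmedian(p,0).round(),np.nanpercentile(p,3,axis=0).round(),np.nanpercentile(p,97,axis=0).round())
print(bot.read_state())
E
```

```text
pics
top [ 456.09953548   -4.51424311 1359.06028861] [-0.05134483  0.70967499 -0.70192347  0.03207111] 45.06633265856452 279.75643392765755 218.4380750788889
top yellow [213. 218.] [186 207  56  23 553] [584. 169. 277.] [564. 114. 272.] [604. 224. 282.]
top yellow [  7. 391.] [  0 381  14  21 277] [170. 705.  78.] [149. 688.  74.] [193. 722.  83.]
top orange [294. 257.] [     0    100    560    320 119402] [482.   7.   1.] [ 140. -652.   -5.] [922. 726.   6.]
top orange [143. 203.] [137 200  13   6  56] [648. 389.  59.] [644. 381.  33.] [656. 403.  71.]
top orange [371. 244.] [358 214  22  47 520] [ 542. -215.    1.] [ 513. -231.   -4.] [ 618. -179.    6.]
top orange [137. 301.] [134 292   6  20  95] [392. 409.  11.] [366. 402.   5.] [415. 417.  20.]
top orange [164. 309.] [150 295  23  34 187] [380. 328.  12.] [326. 316.   5.] [406. 369.  20.]
top orange [140. 315.] [131 308  19  15  96] [355. 399.  11.] [340. 379.   7.] [371. 419.  21.]
top orange [451. 404.] [442 389  20  31 346] [ 144. -411.    1.] [ 105. -433.   -4.] [ 174. -393.    5.]
top blue [ 39. 237.] [ 15 235  50   6  79]
[... 1530 characters left out ...]
 -161.] [  -41. -1262.   -41.]
{'clock': 0.1, 'joint_positions': array([-1.35663144e+00,  3.00407390e-01,  1.52154931e+00,  1.84024184e-05,
        1.32069830e+00, -6.66134818e-02]), 'qvel': array([-0.0008966 , -0.00199073, -0.00297997, -0.00042287, -0.00054446,
       -0.00064357]), 'effort': array([ 1.63689270e-03, -5.44377744e+01, -3.62369514e+01, -5.32765580e-05,
        3.06641516e-03, -3.61805655e-05]), 'ee_pos': array([ 152.35821007, -528.26739503,  249.7696907 ]), 'tool_rot': array([ 0.56529406, -0.56479394,  0.42539812, -0.42483747]), 'ft_force': array([ 0.5968684 , -0.00337921,  0.03951842]), 'moment': array([-0.01254877, -0.01864078, -0.00577553]), 'grip_width': 85.17898381421043}
```

View pics/top0.png

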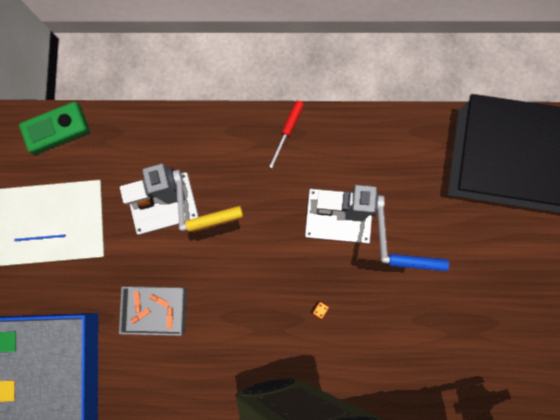

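View pics/side0.png

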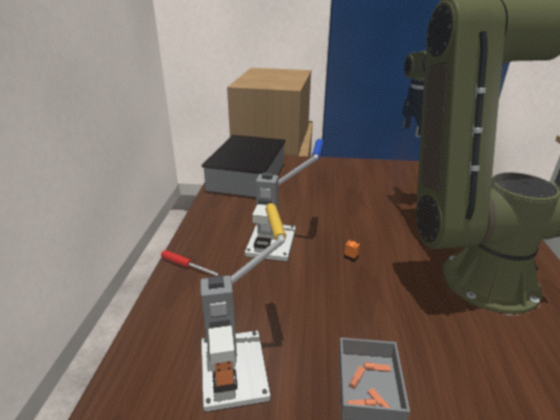

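```bash
python3 - <<'E'
from h import *
d=np.load("top0.npz");W=d["W"];hsv=cv2.cvtColor(d["img"],cv2.COLOR_BGR2HSV)
s=np.load("side0.npz");hs=cv2.cvtColor(s["img"],cv2.COLOR_BGR2HSV)
for w,h in((W,hsv),(s["W"],hs)):
    m=cv2.inRange(h,(22,120,60),(35,255,255))>0
    p=w[m&(w[...,2]>240)&(w[...,0]>450)]
    c=np.median(p,0);u,S,v=np.linalg.svd(p-p.mean(0),full_matrices=False);t=(p-p.mean(0))@v[0]
    print(p.mean(0),v[0],np.percentile(t,[1,99]),np.degrees(np.arctan2(v[0,1],v[0,0])))
# tall things near the yellow jig (top view)
m=(W[...,0]>480)&(W[...,0]<850)&(W[...,1]>0)&(W[...,1]<450)&(W[...,2]>25)
k,l,st,ce=cv2.connectedComponentsWithStats(m.astype(np.uint8))
for i in range(1,k):
    if st[i,4]>40: p=W[l==i];print(st[i],np.nanpercentile(p,[2,50,98],axis=0).round().tolist())
print(rot(bot.read_state()["tool_rot"]).round(2))
E
```

```text
[583.58100804 169.2018378  277.30448474] [-0.27367949  0.96181829 -0.00226053] [-59.36281673  59.62192434] 105.88337720287929
[584.57099432 180.60926971 276.40631172] [-0.25154106  0.9678019  -0.00930415] [-62.9332657   54.96370548] 104.56936763473507
[ 120  164  123   68 2756] [[564.0, 119.0, 33.0], [656.0, 300.0, 206.0], [712.0, 414.0, 281.0]]
[[ 0.28 -0.    0.96]
 [-0.96  0.    0.28]
 [-0.   -1.    0.  ]]
```

Top view: the yellow grip lies at px (213,218), with its arm on the left (180,200) and its column at (160,183). The blue grip at (419,262) is on my sweep path, so I lift before crossing. The side view confirms the relay in the yellow jig at px (224,374). Next I check reachability along the arc, then go above the grip.

```bash
cat >> h.py <<'E'
C0=np.array([583.6,169.2,266.]); Y=np.array([-.27,.963,0]); Y/=np.linalg.norm(Y); Z=np.array([0,0,1.]); X=np.cross(Y,Z)
OFF=-15.  # grasp shifted to the free end
def pose(q,tilt,sgn,C=None,out=0.):
    """tool pose holding the grip at lever angle q; tilt = initial tool lean; out = back-off along the tool"""
    C=C0 if C is None else C; H=C+138*X-116*Z
    a=np.radians(270+tilt)+q; d=np.cos(a)*X+np.sin(a)*Z
    b=np.arctan2(116,-138)+q; r=np.hypot(138,116)
    p=H+r*(np.cos(b)*X+np.sin(b)*Z)+OFF*Y-out*d
    z=sgn*Y; return p,quat(np.stack([np.cross(d,z),d,z],1))
E
python3 - <<'E'
from h import *
for sgn in(1,-1):
  for t in(-30,-20,-10,0,10):
    r=[bot.ik(*pose(0,t,sgn,out=110))]+[bot.ik(*pose(q,t,sgn)) for q in np.linspace(0,1,6)]
    print(sgn,t,[None if j is None else np.round(j,2).tolist() for j in (r[0],r[1],r[-1])],sum(j is None for j in r))
s=bot.read_state();p=s["ee_pos"];print(bot.ik([p[0],p[1],430],s["tool_rot"]))
E
```

```text
1 -30 [[0.21, 0.89, 0.43, -0.04, 2.34, -0.08], [0.21, 0.71, 0.95, -0.04, 2.0, -0.07], [0.17, 0.37, 1.9, 0.12, 0.4, -0.19]] 0
1 -20 [[0.21, 0.7, 0.7, -0.03, 2.09, -0.07], [0.21, 0.61, 1.07, -0.02, 1.81, -0.07], [0.17, 0.35, 2.0, 0.42, 0.16, -0.5]] 0
1 -10 [[0.2, 0.53, 0.92, -0.01, 1.86, -0.07], [0.2, 0.51, 1.2, -0.01, 1.61, -0.07], None] 1
1 0 [[0.2, 0.38, 1.13, -0.0, 1.63, -0.08], [0.2, 0.42, 1.32, -0.0, 1.4, -0.08], None] 1
1 10 [[0.19, 0.24, 1.32, 0.01, 1.41, -0.09], [0.19, 0.33, 1.45, 0.02, 1.19, -0.09], None] 2
-1 -30 [None, None, None] 7
-1 -20 [None, None, None] 7
-1 -10 [None, None, [0.16, 0.36, 2.08, 2.54, 0.15, 0.52]] 6
-1 0 [None, None, [0.15, 0.4, 2.15, 2.89, 0.41, 0.17]] 5
-1 10 [None, None, [0.15, 0.47, 2.19, 2.96, 0.7, 0.09]] 4
[-1.35663144e+00  2.38004143e-01  1.19187385e+00  1.80111193e-05
  1.71277700e+00 -6.66063786e-02]
```

```bash
python3 - <<'E'
from h import *
s=bot.read_state();p=s["ee_pos"]
bot.servo_line([p[0],p[1],430],speed=200)
pp,qq=pose(0,-30,1,out=110)
j=bot.ik(pp,qq); s=bot.read_state()["joint_positions"].copy(); s[0]=j[0]
bot.move_joints(s); bot.move_to(pp,qq); bot.dwell(.2)
for n in("wrist","top"):
    c,W=cloud(n); cv2.imwrite(f"pics/{n}1.png",c["image"])
    h=cv2.cvtColor(c["image"],cv2.COLOR_BGR2HSV); m=(cv2.inRange(h,(22,120,60),(35,255,255))>0)&(W[...,2]>235)&(W[...,0]>450)
    P=W[m]; print(n,len(P)); 
    if len(P)<30: continue
    u=P.mean(0); v=np.linalg.svd(P-u,full_matrices=False)[2][0]
    L=(P-C0)@np.stack([X,Y,Z],1); print(v,np.percentile(L,[1,5,50,95,99],axis=0).round(1).tolist())
s=bot.read_state();print(s["clock"],s["ee_pos"],pp,s["ft_force"])
E
```

```text
wrist 5683
[ 0.27627481 -0.96107698  0.00180702] [[-5.6, -57.0, -5.5], [-3.4, -50.6, -0.9], [9.2, 10.6, 10.0], [15.5, 59.8, 12.5], [15.9, 63.6, 13.0]]
top 54
[-0.13573039 -0.08983919  0.98666417] [[-45.8, -68.9, 4.5], [-42.2, -68.8, 5.7], [-3.3, -57.1, 12.1], [8.6, -52.1, 256.1], [10.2, -51.6, 259.1]]
5.0833 [640.23699168 169.5533045  362.62105666] [640.60733303 169.60494554 361.26279442] [0.15367433 0.04474896 0.70789977]
```

View pics/wrist1.png

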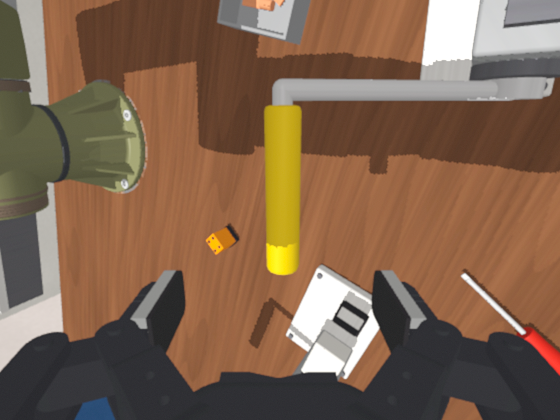

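Wrist view: the bar is at px columns 265–301, between the jaws at 183 and 373. It sits about 3 mm to +X of my estimate and its height agrees. I apply the correction, descend and grip.

```bash
sed -i 's/^OFF=/C0=C0+3*X+2*Y\nOFF=/; s/-.27,.963/-.275,.9614/' h.py; python3 - <<'E'
from h import *
pp,qq=pose(0,-30,1); bot.servo_line(*pose(0,-30,1,out=105),speed=60)
print(bot.servo_line(pp,qq,speed=80,until_force=8), bot.read_state()["ft_force"])
bot.move_gripper(22,grip_force=50)
s=bot.read_state();print(s["clock"],s["ee_pos"]-pp,s["ft_force"],s["moment"],s["grip_width"])
c,W=cloud("wrist"); cv2.imwrite("pics/wrist2.png",c["image"])
E
```

```text
False [-0.00650648 -0.4327652   0.69307289]
7.375 [-0.24723227 -0.0752384   0.49881311] [-5.3698448  -1.26684236  4.10669134] [-0.18816343  0.74156578  0.04571491] 24.5033157892405
```

View pics/wrist2.png

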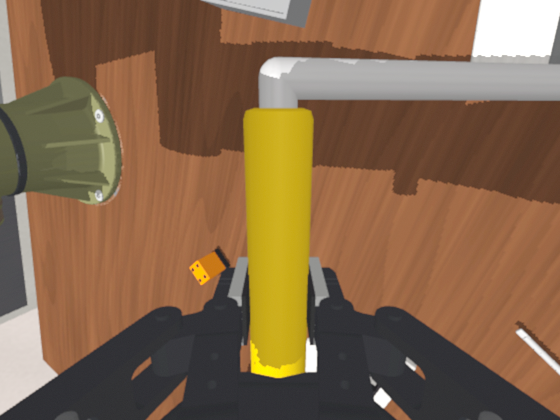

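The jaws hold the bar squarely at px (278,300), clear of the arm. I pull down next, logging tangential and radial force.

```bash
cat >> h.py <<'E'
def ft(q):
    f=bot.read_state()["ft_force"]; b=np.arctan2(116,-138)+q
    rad=np.cos(b)*X+np.sin(b)*Z; tan=-np.sin(b)*X+np.cos(b)*Z
    return (f@tan).round(1),(f@rad).round(1),(f@Y).round(1)
E
python3 - <<'E'
from h import *
for q in np.linspace(0,.9,11)[1:]:
    bot.servo_line(*pose(q,-30,1),speed=50); F=ft(q); s=bot.read_state(); print(q.round(2),F,s["moment"].round(1),s["clock"])
    if np.linalg.norm(F)>50: print("abort");break
else:
  for q in np.arange(.915,1.03,.0125):
    bot.servo_line(*pose(q,-30,1),speed=25); bot.dwell(.1); F=ft(q); print(q.round(3),F,bot.read_state()["clock"],(bot.read_state()["ee_pos"]-pose(q,-30,1)[0]).round(1))
    if abs(F[0])>32: break
c,W=cloud("side"); cv2.imwrite("pics/side3.png",c["image"][130:,140:440])
bot.dwell(1.0)
print(ft(q),bot.read_state()["clock"],bot.read_state()["grip_width"])
E
```

```text
0.09 (np.float64(-5.4), np.float64(6.7), np.float64(-0.2)) [-0.2  0.8  0. ] 7.9
0.18 (np.float64(-5.0), np.float64(9.8), np.float64(-0.3)) [-0.3  1.2  0. ] 8.375
0.27 (np.float64(-6.7), np.float64(11.3), np.float64(-0.4)) [-0.4  1.4  0.1] 8.85
0.36 (np.float64(-5.3), np.float64(13.0), np.float64(0.4)) [-0.4  1.6  0.1] 9.325
0.45 (np.float64(-7.9), np.float64(13.6), np.float64(-0.6)) [-0.5  1.7  0.1] 9.8
0.54 (np.float64(-8.3), np.float64(13.6), np.float64(-0.9)) [-0.6  1.7  0. ] 10.275
0.63 (np.float64(-10.2), np.float64(12.5), np.float64(-0.3)) [-0.6  1.6 -0. ] 10.75
0.72 (np.float64(-9.3), np.float64(12.2), np.float64(-0.5)) [-0.5  1.5  0. ] 11.225
0.81 (np.float64(-9.3), np.float64(11.8), np.float64(0.0)) [-0.5  1.5  0. ] 11.7
0.9 (np.float64(-11.9), np.float64(11.1), np.float64(-1.1)) [-0.5  1.3 -0. ] 12.175
0.915 (np.float64(-10.6), np.float64(10.6), np.float64(-1.1)) 12.5333 [-0.4 -0.2 -0.3]
0.928 (np.float64(-10.8), np.float64(11.5), np.float64(-0.4)) 12.8833 [-0.4 -0.1 -0.3]
0.94 (np.float64(-11.8), np.float64(10.1), np.float64(-0.6)) 13.2333 [-0.4 -0.1 -0.3]
0.952 (np.float64(-28.7), np.float64(18.7), np.float64(-0.8)) 13.5833 [-0.6 -0.2  0.4]
0.965 (np.float64(-55.9), np.float64(31.4), np.float64(-1.1)) 13.9333 [-0.8 -0.3  1.7]
(np.float64(-56.3), np.float64(31.7), np.float64(-0.6)) 14.9833 24.477597186802434
```

View pics/side3.png

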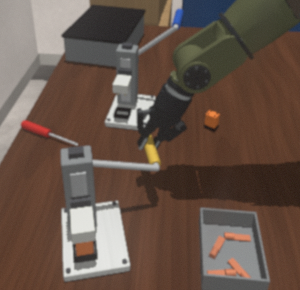

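The force step at q≈0.95 shows the stop was reached at about 13.5 s. In the side crop the lever is down, the head is on the relay at (85,245), and the blue lever is still raised. I finish the 2 s hold and then ease up.

```bash
python3 - <<'E'
from h import *
bot.dwell(.7); print("hold end",bot.read_state()["clock"])
for q in np.r_[.95,np.linspace(.95,.1,10)[1:],.05,.02,0]:
    bot.servo_line(*pose(q,-30,1),speed=28 if q>.06 else 15); print(q.round(2),ft(q),bot.read_state()["clock"])
bot.dwell(.2); print("rest",ft(0),bot.read_state()["grip_width"])
E
```

```text
hold end 15.6833
0.95 (np.float64(-23.2), np.float64(15.5), np.float64(-1.1)) 15.9333
0.86 (np.float64(-10.2), np.float64(11.5), np.float64(-0.8)) 16.6917
0.76 (np.float64(-9.9), np.float64(13.6), np.float64(-0.9)) 17.45
0.67 (np.float64(-9.4), np.float64(13.1), np.float64(-0.1)) 18.2083
0.57 (np.float64(-9.1), np.float64(14.2), np.float64(-0.6)) 18.9667
0.48 (np.float64(-7.6), np.float64(14.1), np.float64(-0.0)) 19.725
0.38 (np.float64(-6.5), np.float64(13.1), np.float64(0.4)) 20.4833
0.29 (np.float64(-5.1), np.float64(12.5), np.float64(-0.5)) 21.2417
0.19 (np.float64(-5.0), np.float64(11.4), np.float64(0.7)) 22.0
0.1 (np.float64(-4.5), np.float64(10.2), np.float64(-0.2)) 22.7583
0.05 (np.float64(-3.9), np.float64(8.9), np.float64(-1.0)) 23.5083
0.02 (np.float64(-4.2), np.float64(8.2), np.float64(-0.3)) 24.0167
0.0 (np.float64(-0.2), np.float64(10.0), np.float64(0.5)) 24.4083
rest (np.float64(0.1), np.float64(9.5), np.float64(-0.2)) 24.609103263312655
```

Tangential load has dropped to zero, so the lever is on its rest stop. Now release and retreat.

```bash
python3 - <<'E'
from h import *
bot.move_gripper(32); bot.move_gripper(85); print(ft(0))
p,q=pose(0,-30,1,out=125); print(bot.servo_line(p,q,speed=80,until_force=10))
bot.servo_line(p+[0,0,40]-60*X,q,speed=150); bot.dwell(.3)
for n in("wrist","side"):
    c,W=cloud(n); cv2.imwrite(f"pics/{n}4.png",c["image"])
    h=cv2.cvtColor(c["image"],cv2.COLOR_BGR2HSV); m=(cv2.inRange(h,(22,120,60),(35,255,255))>0)&(W[...,2]>60)&(W[...,0]>450)
    if m.sum()>30: print(n,np.percentile((W[m]-C0)@np.stack([X,Y,Z],1),[2,50,98],axis=0).round(1).tolist())
    if n=="side":
        m=cv2.inRange(h,(5,120,80),(18,255,255)); m[:340]=0;m[400:]=0;m[:,:205]=0;m[:,245:]=0; print(np.nanmedian(W[m>0],0),(m>0).sum())
s=bot.read_state();print(s["clock"],s["ft_force"],s["ee_pos"])
E
```

```text
(np.float64(-0.6), np.float64(-0.3), np.float64(0.0))
False
wrist [[-10.3, -57.1, 0.4], [3.2, 8.0, 10.4], [12.5, 60.2, 13.0]]
side [[-9.4, -54.1, 3.9], [1.8, 9.0, 11.1], [9.8, 63.3, 13.4]]
[660.31762067 409.92609648  61.00712478] 359
28.1667 [-0.51060165 -0.18934682  0.10493135] [592.70029448 158.27689662 413.76935058]
```

View pics/side4.png

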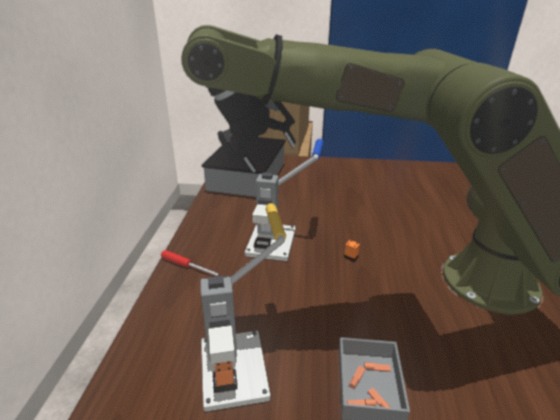

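The yellow lever is back at rest (px 274,219), the relay is in its nest (224,374), the blue lever is untouched, and the robot is clear.

```bash
python3 -c "
from rig import bot
print(bot.finish_job())"
```

```text
the job is handed in; nothing more can be done
None
```

I tested the relay in the yellow-handled jig and handed the job in at about 28 s on the robot's clock. `finish_job` reports no verdict, so the result rests on the checks below.

- **Pull to the stop:** I gripped the yellow bar and followed its arc down. The force along the arc rose from about 11 N to 29 N at 0.95 rad, then to 56 N just past it, which showed the lever was on its stop.
- **Hold:** I kept it down from about 13.5 to 15.7 s, a little over two seconds.
- **Ease up and release:** The lever went back up over roughly 9 s without leaving the jaws. The force along the arc fell to zero at rest before I opened the gripper.
- **Last checks:** The wrist and side cameras put the grip at its original rest height. The relay is still in its nest within about 1 mm, and the blue lever looks unmoved. The robot is clear, with no more than 0.6 N on the tool.

No check failed. Two small things differed from ideal. The first top-view estimate of the bar was about 3 mm off, and I corrected it with the wrist camera before gripping. Up to about 14 N of radial load remained during the stroke, rising to 32 N while pressed on the stop, from small errors in my arc.

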